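# Tip the carton onto the labelling board and push it home

## Robot

A 7-joint arm with a two-finger parallel gripper is mounted at the origin on the work surface. World frame = base frame: x ahead of the robot, y to its left, z up, the work surface at z = 0. Lengths are in m, angles in rad, forces in N, time in s.
With the tool pointing down it reaches from about 0.425 to 0.95 m from the base axis. Payload 4.7 kg.
Tool frame: the origin (TCP) lies on the centre line of the jaws, within the pads' length; the fingertips stand 25 mm ahead of it and the grasp point (between the pads) lies 6 mm ahead of it (manip.nose_length is the z of the fingertips in the tool frame, in m); z points along the fingers, y is the direction in which the jaws open and shut (so a half turn about z gives the same grasp; the last joint's range is limited). The gripper opens to 87 mm and grips with 3 to 60 N. Pads are 19 mm wide; open, the fingers measure 117 mm over their backs; the gripper's body (75 mm by 190 mm) begins 51 mm behind the grasp point.
Start: joints at [-1.358, 0.469, -0.049, 1.532, 0.024, 1.141, -0.082], TCP at [0.162, 0.655, 0.248] pointing down, gripper open.
Joint ranges: [-2.59, 2.59], [-0.33, 1.99], [-1.39, 1.29], [0.1, 2.45], [-1.04, 4.18], [0.21, 1.99], [-2.66, 2.66]. Speed limits (rad/s): [2.57, 2.57, 3.14, 3.14, 3.14, 3.14, 3.14].

## Interface

Orientations are given as a unit quaternion [x, y, z, w].
In Python, from rig import manip gives the robot as it stands.
- The arm moves only by the tool send_rows, never from a script. Its argument "steps" is a list of rows, each a list of 3 entries, a list of its own where there are three numbers: the shift along the tool's x, y, z each as a share of 0.4 m, from -1 to 1, then the turn, a rotation vector about the tool's x, y, z each as a share of 2 rad, from -1 to 1, then the closure, from -1 (fully open) to 1 (shut), so that 0 is half open. In form: [[[dx, dy, dz], [wx, wy, wz], fingers], ...]. A call has 1 to 10 rows; each row shifts and turns the commanded pose from where the row before left it, along the tool's axes as they then stand; what a row does not reach is not made up. A row lasts 1/8 s, in which the tool goes at most 62.5 mm and 10.7 degrees, less where a joint would pass 70% of its speed; a pose out of reach is approached as far as the arm can. A call with a number of a shift or a turn outside -1 to 1 is refused whole. A call with a gripper value outside its range is refused whole. The fingers move at their own pace and stop on an object; "newtons" is the grip in N (left out, the last holds). Time passes only in rows, so rows that do not move let the fingers close. It gives the time, the measured TCP pose, the force and the opening at its end, in the units of the state.
- manip.get_state(): the state, without advancing time (a new reading comes with each control period).
- manip.get_image(name): name is "side" or "top" or "wrist"; returns the picture (384x512x3 uint8, red, green, blue); there is no depth.
- manip.camera_model(name): a dict with "intrinsics" (3x3 intrinsics, pixels), "rvec" (rotation vector, rad) and "tvec" (3), from world to camera coordinates, as OpenCV has them. Camera axes: x right, y down, z forward; pixel columns grow to the right and rows downward; lengths in m; the calibration is good to about 2 mm. A picture is of the moment at which its call begins: read the wrist's pose just before it. camera_model takes no time and is no camera call; for the wrist camera it gives the pose at the moment of the call.
- manip.hand_in(): hands the job in, once; it reports no verdict.
The state is a dict: "clock": time; "joints": joint angles; "dq": joint speeds; "tau": joint torques, N m; "tool_pos": TCP position; "tool_rot": TCP orientation; "contact_force": force on the tool from outside, world axes, zero at the start; "moment": the same for the moment, N m; "width": finger opening in m.
Only numpy, scipy, OpenCV 4.12 (cv2) and the standard library are available. Lean on these libraries where they do the work, as an engineer would, in place of code of your own. Each camera call takes 0.05 s, during which the arm holds its last target. There are 200 camera calls.

## Task

With the fingertips, push high on the tall carton standing at the open end of the white labelling board so that it topples flat onto its broad face inside the black frame marked on the board, then push the lying carton along the board until its end is flush against the metal stop. Tip it gently, and do not grip or lift it. Leave everything else standing where it is.

Things in the scene. Friction and masses are not known exactly. Their poses are not given: they have to be found in the camera images.
- board: White fixed labelling board, 395 x 230 mm, 4 mm thick. Origin: centre of its black frame, at table level; z up; x points from the open end (where the carton stands) to the metal stop. Inside, the frame spans x -135 to +135, y -95 to +95 mm; its side at x = +135 is the stop. Pose varies from run to run, fall direction roughly to the robot's left.
- stop (a point): Middle of the stop's near face, at the board's top surface (4 mm above the table), 135 mm along the board's x from its origin. The stop is a rigid upright aluminium strip across the board, 200 mm wide, 40 mm high.
- carton_mid (a point): Centre of the tall cardboard carton: rigid box 50 mm thick (its x), 125 mm wide (y), 190 mm high (z). Starts upright on the board, centre 99 mm above the table, its x axis towards the stop within 0.08 rad, at most 6 mm off the centre line; its foot edge nearer the stop is 10 to 30 mm inside the frame. Lying flat, its centre is 29 mm above the table.
- carton: The same carton, 0.2 to 0.4 kg; origin at the centre of its foot, 95 mm from its centre. Pushed near the top towards the stop (about 0.5 N) it tips about its foot edge with little sliding, and falls by itself once its top has gone about 50 mm. Lying, with its foot end towards the open end, it slides on the board under a few newtons.
- jar_tall: Tall pickle jar, 80 mm diameter, 150 mm high, beyond the far side of the board, origin at the centre of its underside, z up. A bystander: leave it where it is.
- jar_mid: Jar, 68 mm diameter, 105 mm high, beside the board on the robot's side, origin at the centre of its underside, z up. A bystander: leave it where it is.
- jar_small: Small jar, 56 mm diameter, 80 mm high, beside the board on the robot's side, origin at the centre of its underside, z up. A bystander: leave it where it is.
- tin: Tin can, 74 mm diameter, 85 mm high, beyond the far side of the board, origin at the centre of its underside, z up. A bystander: leave it where it is.
- small_carton: Smaller standing carton, 45 x 80 x 125 mm, away from the board, origin at the centre of its underside, z up. A bystander: leave it where it is.
- tape_roll: Roll of tape lying flat, 90 mm diameter, 25 mm high, origin at the centre of its underside, z up. A bystander: leave it where it is.
- jar_far: Jar, 72 mm diameter, 120 mm high, away from the board on the robot's right, origin at the centre of its underside, z up. A bystander: leave it where it is.

How it is judged:
On the way:
1. The carton has been toppled and lies flat on its broad face inside the marked frame ((angle between carton_mid's own x axis and vertical below 0.06 rad or angle between carton_mid's own x axis and vertical above 3.0816 rad) and y of carton_mid in the frame of board between -0.028 and 0.028 m and z of carton_mid in the frame of board below 0.034 m and x of carton_mid in the frame of board between -0.046 and 0.046 m and angle between the z axis of carton_mid and the x axis of board, either way round below 0.16 rad), for 0.2 s.
At the end, for the whole second after the job is handed in: The carton, first toppled flat inside the frame (ends within 6 mm of it), lies still on a broad face (within 0.06 rad), its end against the stop (gap under 6 mm), within 28 mm of the frame's centre line and 0.07 rad of square ((angle between carton_mid's own x axis and vertical below 0.06 rad or angle between carton_mid's own x axis and vertical above 3.0816 rad) and y of carton_mid in the frame of board between -0.028 and 0.028 m and z of carton_mid in the frame of board below 0.034 m and linear speed of carton below 0.01 m/s and angular speed of carton below 0.05 rad/s and x of carton_mid in the frame of board between 0.034 and 0.046 m and angle between the z axis of carton_mid and the x axis of board, either way round below 0.07 rad); the robot touches nothing.
It fails at once if the carton is lifted off the board (height (world z) of carton_mid above 0.115 m or ((angle between carton_mid's own x axis and vertical below 0.2 rad or angle between carton_mid's own x axis and vertical above 2.94 rad) and height (world z) of carton_mid above 0.06 m)).
It fails at once if the carton is gripped or struck with over 20 N before it lies flat (angle between carton_mid's own x axis and vertical between 0.2 and 2.94 rad and contact force between the fingers and carton above 20 N).
It fails at once if a bystander is moved more than 20 mm or tipped more than 0.3 rad (distance of any of jar_tall, jar_mid, jar_small, tin, small_carton, tape_roll, jar_far from where it was at the start of the episode above 0.02 m or angle between any of jar_tall, jar_mid, jar_small, tin, small_carton, tape_roll, jar_far's own z axis and vertical above 0.3 rad).
It also fails if it takes over 42 s, if anything falls off the work surface, if the arm or the gripper's body presses on something with over 40 N, if the wrist force passes 120 N, or if a joint passes its speed limit or range.

## Working session

There is one attempt and no reset: what is moved stays moved. The work goes in short steps, Python scripts to look and compute and a tool call to move; the robot and the scene stay as the last step left them, time stands still between calls to the robot, and variables do not carry over. Pictures are saved under pics/ and viewed, about 8 in all and at most 12, crops included, and the job is handed in when it is done.

Besides the shell and the picture viewer there is one more tool, called after "Emit:" as name(argument=value, ...), one argument or row to a line, values as JSON. send_rows: Moves the arm, as the interface text tells. Shift numbers are shares of 0.4 m and turn numbers shares of 2 rad, none past 1 either way. Its arguments: {"type":"object","properties":{"steps":{"type":"array"},"newtons":{"type":"number"}},"required":["steps"]}

```bash
ls; mkdir -p pics; python3 - <<'E'
from rig import manip
import cv2,json
s=manip.get_state();print({k:s[k] for k in('clock','tool_pos','tool_rot','contact_force','width')})
for n in('side','top'):
    cv2.imwrite(f'pics/{n}0.png',cv2.cvtColor(manip.get_image(n),cv2.COLOR_RGB2BGR));print(n,manip.camera_model(n))
E
```

```text
pics
{'clock': 0.0, 'tool_pos': array([0.16147589, 0.65482273, 0.24650129]), 'tool_rot': array([ 1.20582182e-01,  9.92702857e-01, -9.84187778e-04, -8.32487113e-05]), 'contact_force': array([-0.83088989,  0.18769302,  0.05510339]), 'width': 0.0866757339622819}
side {'intrinsics': array([[380.58861131,   0.        , 251.6111533 ],
       [  0.        , 380.58861131, 193.52633385],
       [  0.        ,   0.        ,   1.        ]]), 'rvec': array([ 2.05827947, -0.82723114,  0.46234963]), 'tvec': array([-0.42773194,  0.29756318,  0.97700594])}
top {'intrinsics': array([[385.25496621,   0.        , 253.93405833],
       [  0.        , 385.25496621, 188.26712089],
       [  0.        ,   0.        ,   1.        ]]), 'rvec': array([ 2.18065571, -2.22849436,  0.08131405]), 'tvec': array([-0.02157722,  0.56609819,  1.14053179])}
```

View pics/side0.png

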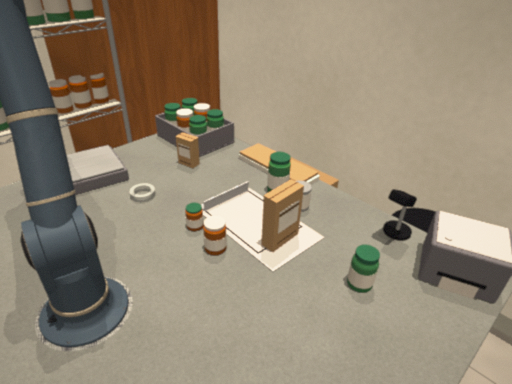

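View pics/top0.png

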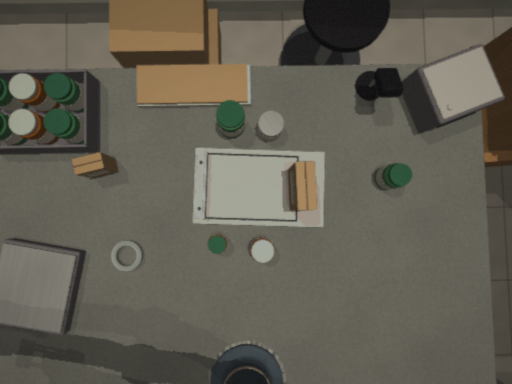

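The side view shows the carton standing upright at (282,215). In the top view the board spans roughly (194–325, 149–227), with the stop at its left (x≈203) and the carton top at (296–317, 161–210). The tall jar is at (231,118), the tin at (270,126), and the near jars at (217,244) and (262,251). Next I'll measure them.

```bash
cat > h.py <<'E'
import numpy as np,cv2
from rig import manip
def ray(n,uv,z):
    m=manip.camera_model(n);R=cv2.Rodrigues(m['rvec'])[0];c=-R.T@m['tvec']
    uv=np.atleast_2d(np.float64(uv));d=np.c_[uv,np.ones(len(uv))]@np.linalg.inv(m['intrinsics']).T@R
    return c+d*((z-c[2])/d[:,2])[:,None]
def proj(n,P):
    m=manip.camera_model(n);return cv2.projectPoints(np.float64(P),m['rvec'],m['tvec'],m['intrinsics'],None)[0][:,0]
def boxes(mask,amin):
    cs=cv2.findContours(mask.astype(np.uint8),cv2.RETR_EXTERNAL,cv2.CHAIN_APPROX_NONE)[0]
    return [(cv2.contourArea(c),cv2.minAreaRect(c),c) for c in cs if cv2.contourArea(c)>amin]
E
python3 - <<'E'
from h import *
im=cv2.imread('pics/top0.png');hsv=cv2.cvtColor(im,cv2.COLOR_BGR2HSV)
roi=np.zeros(im.shape[:2],bool);roi[140:235,185:335]=1
w=(hsv[...,2]>150)&(hsv[...,1]<70)&roi
for a,r,c in boxes(w,300):
    print('white',a,r);P=ray('top',cv2.boxPoints(r),.004);print(P.round(4))
o=(hsv[...,1]>90)&(hsv[...,0]<25)&roi
for a,r,c in boxes(o,100):
    print('orange',a,r);P=ray('top',cv2.boxPoints(r),.194);print(P.round(4))
cv2.imwrite('pics/c0.png',cv2.resize(im[135:240,185:335],None,fx=5,fy=5,interpolation=cv2.INTER_CUBIC))
E
```

```text
white 9404.5 ((258.5580749511719, 187.1424560546875), (129.1869354248047, 75.2757568359375), 1.7899105548858643)
[[ 0.4662  0.1519  0.004 ]
 [ 0.6938  0.1416  0.004 ]
 [ 0.6739 -0.2516  0.004 ]
 [ 0.4451 -0.2372  0.004 ]]
orange 960.0 ((301.98504638671875, 185.7007598876953), (47.94011688232422, 26.06743812561035), 87.1375961303711)
[[ 0.6202 -0.1177  0.194 ]
 [ 0.6223 -0.1844  0.194 ]
 [ 0.5001 -0.1868  0.194 ]
 [ 0.4983 -0.1205  0.194 ]]
```

View pics/c0.png

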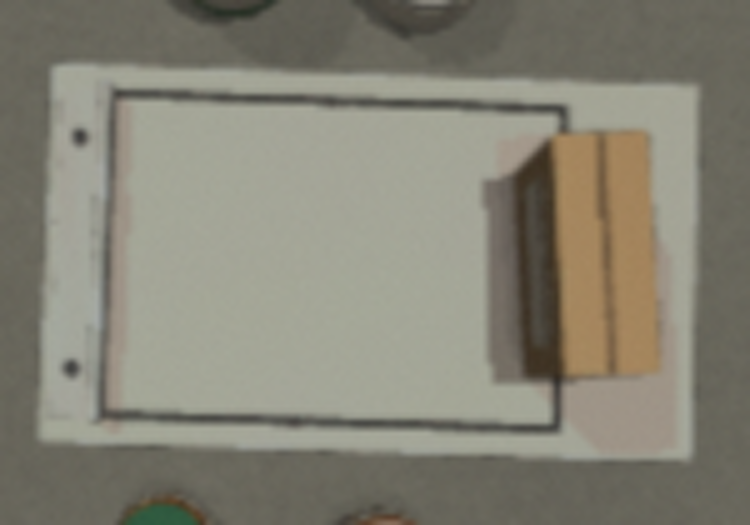

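```bash
python3 - <<'E'
from h import *
f=lambda L:np.float64(L)/5+[184.6,134.6]
F=ray('top',f([(116,97),(563,110),(556,428),(103,413)]),.004)
B=ray('top',f([(52,65),(698,87),(690,460),(40,440)]),.004)
T=ray('top',f([(553,135),(648,130),(660,374),(563,377)]),.194)
for n,p in(('frame',F),('board',B),('cartop',T)):
    print(n);print(p.round(4)[:,:2].tolist(),'c',p.mean(0).round(4),[round(np.linalg.norm(p[i]-p[i-1]),4) for i in range(4)])
    print('ang',np.degrees([np.arctan2(*(p[i]-p[j])[1::-1]) for i,j in((0,1),(3,2),(0,3),(1,2))]).round(2))
for nm,uv,z in(('jt',(231,110),.15),('tin',(271,124),.085),('js',(217,244),.08),('jm',(262,251),.105)): print(nm,ray('top',uv,z).round(3))
m=manip.camera_model('top');R=cv2.Rodrigues(m['rvec'])[0];print('cam',-R.T@m['tvec'])
from scipy.spatial.transform import Rotation as Ro
print(Ro.from_quat(manip.get_state()['tool_rot']).as_matrix().round(3))
E
```

```text
frame
[[0.6732, 0.1037], [0.66, -0.1682], [0.4668, -0.1585], [0.482, 0.1145]] c [ 0.5705 -0.0271  0.004 ] [np.float64(0.1915), np.float64(0.2722), np.float64(0.1934), np.float64(0.2734)]
ang [87.21 86.8  -3.25 -2.87]
board
[[0.6935, 0.1421], [0.6725, -0.2513], [0.4456, -0.2392], [0.4667, 0.1525]] c [ 0.5696 -0.049   0.004 ] [np.float64(0.2271), np.float64(0.394), np.float64(0.2272), np.float64(0.3923)]
ang [86.94 86.92 -2.63 -3.06]
cartop
[[0.6219, -0.1368], [0.6235, -0.1855], [0.4991, -0.1878], [0.4986, -0.1384]] c [ 0.5608 -0.1621  0.194 ] [np.float64(0.1233), np.float64(0.0487), np.float64(0.1245), np.float64(0.0494)]
ang [91.89 90.49  0.76  1.06]
jt [[0.769 0.026 0.15 ]]
tin [[ 0.744 -0.085  0.085]]
js [[0.408 0.075 0.08 ]]
jm [[ 0.388 -0.05   0.105]]
cam [ 0.50469926 -0.00907032  1.1691629 ]
[[-0.971  0.239 -0.   ]
 [ 0.239  0.971 -0.002]
 [-0.    -0.002 -1.   ]]
```

```bash
cat > plan.py <<'E'
from h import *
from scipy.spatial.transform import Rotation as Ro
def plan(wps,fing=-1):
    """wps: (x,y,z,psi_deg,rows); prints rows in tool shares, rounded, with carry"""
    s=manip.get_state();p=np.array(s['tool_pos']);M=Ro.from_quat(s['tool_rot']);rows=[]
    for x,y,z,psi,n in wps:
        a=np.radians(psi);c,q=np.cos(a),np.sin(a)
        G=Ro.from_matrix(np.array([[-q,c,0],[c,q,0],[0,0,-1.]]))
        for k in range(n,0,-1):
            d=M.inv().apply((np.array([x,y,z])-p)/k)/.4;w=(M.inv()*G).as_rotvec()/k/2
            d=d.round(3);w=w.round(3)
            if np.abs(w).max()>.0933 or np.linalg.norm(d)*.4>.0625: print('FAST')
            p=p+M.apply(d*.4);M=M*Ro.from_rotvec(w*2);rows.append([d.tolist(),w.tolist(),fing])
    for i in range(0,len(rows),10): print(str(rows[i:i+10]).replace(' ',''))
E
python3 - <<'E'
from plan import *
plan([(.44,.41,.28,50,8),(.6,.1,.28,20,8),(.561,-.285,.28,1,9),(.561,-.285,.192,1,3)])
E
```

```text
[[[-0.103,-0.053,-0.01],[-0.0,0.0,0.029],-1],[[-0.106,-0.047,-0.01],[-0.0,0.0,0.028],-1],[[-0.108,-0.042,-0.01],[-0.0,0.0,0.029],-1],[[-0.11,-0.035,-0.011],[-0.0,0.0,0.028],-1],[[-0.112,-0.029,-0.01],[-0.0,0.0,0.029],-1],[[-0.114,-0.022,-0.011],[-0.0,0.0,0.028],-1],[[-0.115,-0.016,-0.01],[-0.0,0.0,0.029],-1],[[-0.116,-0.01,-0.011],[-0.001,0.0,0.028],-1],[[-0.101,-0.042,0.0],[0.0,0.0,0.033],-1],[[-0.103,-0.035,0.0],[0.0,0.0,0.033],-1]]
[[[-0.105,-0.029,0.0],[0.0,0.0,0.033],-1],[[-0.107,-0.021,0.0],[0.0,0.0,0.033],-1],[[-0.108,-0.014,0.0],[0.0,0.0,0.032],-1],[[-0.109,-0.008,0.0],[0.0,0.0,0.033],-1],[[-0.109,-0.0,0.0],[0.0,0.0,0.032],-1],[[-0.108,0.006,0.001],[0.0,0.0,0.033],-1],[[-0.097,-0.047,-0.0],[0.0,0.0,0.018],-1],[[-0.098,-0.043,-0.0],[0.0,0.0,0.018],-1],[[-0.1,-0.04,-0.0],[0.0,0.0,0.019],-1],[[-0.101,-0.036,-0.0],[0.0,0.0,0.018],-1]]
[[[-0.103,-0.032,-0.0],[0.0,0.0,0.019],-1],[[-0.104,-0.028,-0.0],[0.0,0.0,0.018],-1],[[-0.105,-0.024,-0.0],[0.0,0.0,0.019],-1],[[-0.105,-0.021,-0.0],[0.0,0.0,0.018],-1],[[-0.106,-0.016,-0.0],[0.0,0.0,0.019],-1],[[-0.0,-0.0,0.073],[0.0,0.0,-0.0],-1],[[-0.0,-0.0,0.073],[0.0,0.0,-0.0],-1],[[-0.0,-0.001,0.074],[0.0,0.0,-0.0],-1]]
```

Emit:
send_rows(
  steps=[
    [[-0.103,-0.053,-0.01],[0,0,0.029],-1],
    [[-0.106,-0.047,-0.01],[0,0,0.028],-1],
    [[-0.108,-0.042,-0.01],[0,0,0.029],-1],
    [[-0.11,-0.035,-0.011],[0,0,0.028],-1],
    [[-0.112,-0.029,-0.01],[0,0,0.029],-1],
    [[-0.114,-0.022,-0.011],[0,0,0.028],-1],
    [[-0.115,-0.016,-0.01],[0,0,0.029],-1],
    [[-0.116,-0.01,-0.011],[-0.001,0,0.028],-1],
    [[-0.101,-0.042,0],[0,0,0.033],-1],
    [[-0.103,-0.035,0],[0,0,0.033],-1],
  ],
)

```text
clock: 1.35
tool_pos: [0.4808, 0.3313, 0.2802]
tool_rot: [0.404, 0.915, 0.001, 0.0]
contact_force: [0.2, -0.4, 0.0]
width: 0.0872
```

Emit:
send_rows(
  steps=[
    [[-0.105,-0.029,0],[0,0,0.033],-1],
    [[-0.107,-0.021,0],[0,0,0.033],-1],
    [[-0.108,-0.014,0],[0,0,0.032],-1],
    [[-0.109,-0.008,0],[0,0,0.033],-1],
    [[-0.109,0,0],[0,0,0.032],-1],
    [[-0.108,0.006,0.001],[0,0,0.033],-1],
    [[-0.097,-0.047,0],[0,0,0.018],-1],
    [[-0.098,-0.043,0],[0,0,0.018],-1],
    [[-0.1,-0.04,0],[0,0,0.019],-1],
    [[-0.101,-0.036,0],[0,0,0.018],-1],
  ],
)

```text
clock: 2.6
tool_pos: [0.5819, -0.0717, 0.2793]
tool_rot: [0.632, 0.775, 0.001, -0.0]
contact_force: [0.2, -0.4, -0.4]
width: 0.0868
```

Emit:
send_rows(
  steps=[
    [[-0.103,-0.032,0],[0,0,0.019],-1],
    [[-0.104,-0.028,0],[0,0,0.018],-1],
    [[-0.105,-0.024,0],[0,0,0.019],-1],
    [[-0.105,-0.021,0],[0,0,0.018],-1],
    [[-0.106,-0.016,0],[0,0,0.019],-1],
    [[0,0,0],[0,0,0],-1],
    [[0,0,0],[0,0,0],-1],
  ],
)

```text
clock: 3.48
tool_pos: [0.5613, -0.2835, 0.2788]
tool_rot: [0.701, 0.713, 0.001, -0.001]
contact_force: [0.6, 0.5, 0.3]
width: 0.0872
```

Emit:
send_rows(
  steps=[
    [[0,0,0.072],[0,0,0],-1],
    [[0,0,0.072],[0,0,0],-1],
    [[0,0,0.072],[0,0,0],-1],
    [[0.075,0,0],[0,0,0],-1],
    [[0.075,0,0],[0,0,0],-1],
    [[0,0,0],[0,0,0],-1],
  ],
)

```text
clock: 4.22
tool_pos: [0.5614, -0.2191, 0.1925]
tool_rot: [0.698, 0.716, 0.002, -0.001]
contact_force: [0.3, -0.2, -0.3]
width: 0.0869
```

```bash
python3 - <<'E'
from plan import *
im={n:cv2.cvtColor(manip.get_image(n),cv2.COLOR_RGB2BGR) for n in('side','top')}
cv2.imwrite('pics/p1.png',np.vstack([cv2.resize(im['top'][120:240,180:340],(600,450))[:290],cv2.resize(im['side'][160:280,180:340],(600,450))[:300]]))
s=manip.get_state();print(s['tool_pos'],s['contact_force'])
E
```

```text
[ 0.56078527 -0.22303459  0.19312412] [-0.14674586  0.88908371  1.10761971]
```

View pics/p1.png

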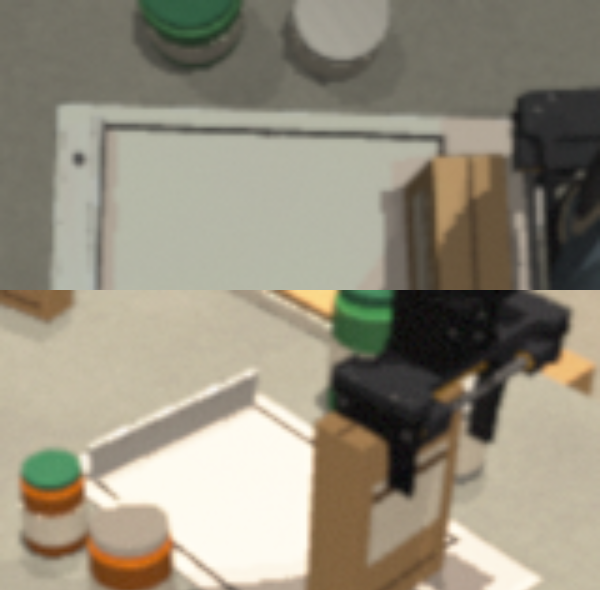

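The fingers stand behind the carton, near its top and below its rim, with a gap of a few centimetres. I'll push it gently.

Emit:
send_rows(
  steps=[
    [[0.015,0,0],[0,0,0],-1],
    [[0.015,0,0],[0,0,0],-1],
    [[0.015,0,0],[0,0,0],-1],
    [[0.015,0,0],[0,0,0],-1],
    [[0.015,0,0],[0,0,0],-1],
    [[0.015,0,0],[0,0,0],-1],
    [[0.015,0,0],[0,0,0],-1],
    [[0.015,0,0],[0,0,0],-1],
  ],
)

```text
clock: 5.32
tool_pos: [0.5595, -0.1759, 0.1931]
tool_rot: [0.701, 0.713, 0.001, -0.0]
contact_force: [0.1, -0.0, 0.6]
width: 0.087
```

```bash
python3 - <<'E'
from plan import *
im={n:cv2.cvtColor(manip.get_image(n),cv2.COLOR_RGB2BGR) for n in('side','top')}
cv2.imwrite('pics/p2.png',np.vstack([cv2.resize(im['top'][140:230,185:345],(600,300)),cv2.resize(im['side'][170:260,180:340],(600,300))]))
s=manip.get_state();print(s['tool_pos'],s['contact_force'])
E
```

```text
[ 0.55958909 -0.17513661  0.19298842] [-0.12365279  0.26899283  0.48137433]
```

View pics/p2.png

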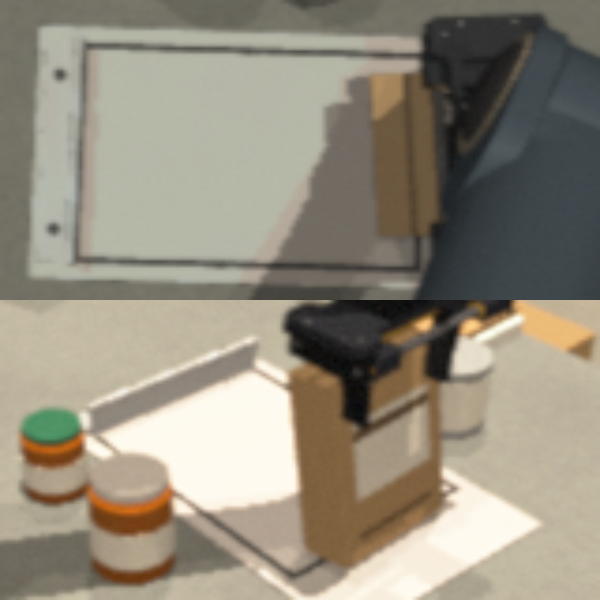

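The carton is tilting about its front foot edge, squarely and without visible sliding. I'll keep pushing past the balance point and then stop to let it fall.

Emit:
send_rows(
  steps=[
    [[0.015,0,0],[0,0,0],-1],
    [[0.015,0,0],[0,0,0],-1],
    [[0.015,0,0],[0,0,0],-1],
    [[0.015,0,0],[0,0,0],-1],
    [[0.015,0,0],[0,0,0],-1],
    [[0.01,0,0],[0,0,0],-1],
    [[0,0,0],[0,0,0],-1],
    [[0,0,0],[0,0,0],-1],
    [[0,0,0],[0,0,0],-1],
    [[0,0,0],[0,0,0],-1],
  ],
)

```text
clock: 6.68
tool_pos: [0.5589, -0.1425, 0.1932]
tool_rot: [0.701, 0.713, 0.001, -0.0]
contact_force: [0.8, -0.1, 0.1]
width: 0.0869
```

Emit:
send_rows(
  steps=[
    [[-0.1,0,-0.03],[0,0,0],-1],
    [[-0.13,0,0],[0,0,0],-1],
    [[-0.13,0,0],[0,0,0],-1],
    [[-0.1,0,0],[0,0,0],-1],
    [[0,0,0],[0,0,0],-1],
  ],
)

```text
clock: 7.3
tool_pos: [0.5604, -0.3309, 0.205]
tool_rot: [0.703, 0.711, -0.0, 0.001]
contact_force: [0.1, 0.9, -0.6]
width: 0.0869
```

```bash
python3 - <<'E'
from plan import *
im={n:cv2.cvtColor(manip.get_image(n),cv2.COLOR_RGB2BGR) for n in('side','top')}
for n in im: cv2.imwrite(f'pics/{n}3.png',im[n])
cv2.imwrite('pics/p3.png',np.vstack([cv2.resize(im['top'][140:230,185:345],(600,337),interpolation=2),cv2.resize(im['side'][170:240,180:340],(600,262))]))
s=manip.get_state();print(s['clock'],s['tool_pos'],s['contact_force'])
E
```

```text
7.4 [ 0.56191635 -0.32603257  0.20451146] [ 0.99438081  0.39310466 -0.34169491]
```

View pics/p3.png

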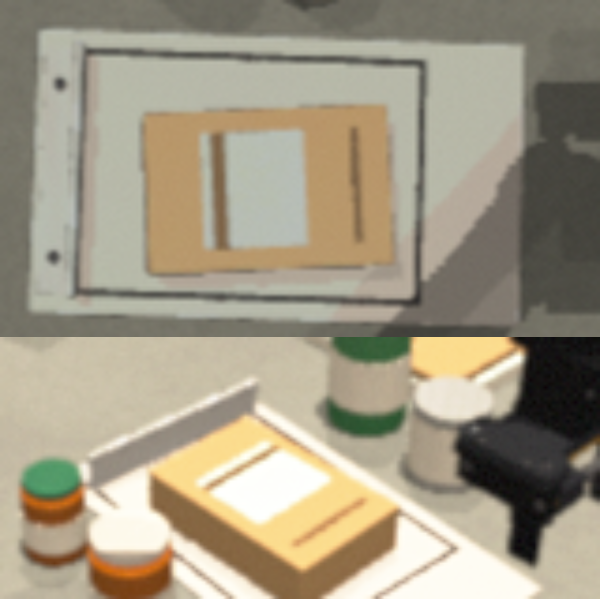

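The carton lies flat inside the frame, with its corners at (144,114), (386,106), (393,265) and (152,273) in the crop. I'll measure its pose now.

```bash
cat > meas.py <<'E'
from plan import *
def meas(im):
    hsv=cv2.cvtColor(im,cv2.COLOR_BGR2HSV);m=(hsv[...,1]>80)&(hsv[...,0]<25)
    m[:145]=0;m[228:]=0;m[:,:196]=0;m[:,325:]=0
    a,r,c=max(boxes(m,300),key=lambda t:t[0])
    return report(ray('top',cv2.boxPoints(r),.054))
def report(P):
    P=P[:,:2];o=np.array([.5705,-.0271]);X=np.array([.0532,.9986]);Y=np.array([-.9986,.0532])
    e=[P[1]-P[0],P[2]-P[1]];l=max(e,key=np.linalg.norm);l=l*np.sign(l[1]);c=P.mean(0)
    print('size',[np.linalg.norm(v).round(4) for v in e],'c',c.round(4),'board',((c-o)@X).round(4),((c-o)@Y).round(4),'yaw rel',np.arctan2(l@Y,l@X).round(4))
E
python3 - <<'E'
from meas import *
meas(cv2.imread('pics/top3.png'))
q=np.float64([(144,114),(386,106),(393,265),(152,273)])/[3.75,337/90]+[184.6,139.6]
report(ray('top',q,.054))
E
```

```text
size [np.float64(0.1889), np.float64(0.1234)] c [ 0.5582 -0.0391] board -0.0127 0.0116 yaw rel 0.0732
size [np.float64(0.1878), np.float64(0.1236)] c [ 0.5579 -0.0398] board -0.0134 0.0119 yaw rel 0.0663
```

```bash
python3 - <<'E'
from plan import *
print(ray('top',(399,174),.12).round(3))
o=np.array([.5705,-.0271]);X=np.array([.0532,.9986]);Y=np.array([-.9986,.0532])
a=o-.20*X+.008*Y;b=o-.128*X+.008*Y;c=o-.075*X+.008*Y
plan([(*a,.20,-3.05,3),(*a,.045,-3.05,4),(*b,.045,-3.05,3),(*c,.045,-3.05,9)])
E
```

```text
[[ 0.591 -0.432  0.12 ]]
[[[0.083,-0.007,0.004],[0.0,-0.0,0.012],-1],[[0.083,-0.009,0.004],[0.0,-0.001,0.011],-1],[[0.083,-0.011,0.004],[0.0,-0.0,0.012],-1],[[-0.0,-0.0,0.097],[0.0,-0.0,-0.0],-1],[[-0.0,-0.0,0.097],[0.0,-0.0,-0.0],-1],[[-0.0,-0.0,0.097],[0.0,-0.0,-0.0],-1],[[-0.0,-0.0,0.096],[0.0,-0.0,-0.0],-1],[[0.06,-0.0,0.0],[0.0,-0.0,-0.0],-1],[[0.06,-0.0,0.0],[0.0,-0.0,-0.0],-1],[[0.06,-0.0,0.0],[0.0,-0.0,-0.0],-1]]
[[[0.015,-0.0,0.0],[0.0,-0.0,-0.0],-1],[[0.015,-0.0,0.0],[0.0,-0.0,-0.0],-1],[[0.015,-0.0,0.0],[0.0,-0.0,-0.0],-1],[[0.015,-0.0,0.0],[0.0,-0.0,-0.0],-1],[[0.014,-0.0,0.0],[0.0,-0.0,-0.0],-1],[[0.015,-0.0,0.0],[0.0,-0.0,-0.0],-1],[[0.014,-0.0,0.0],[0.0,-0.0,-0.0],-1],[[0.015,-0.0,0.0],[0.0,-0.0,-0.0],-1],[[0.014,-0.0,0.0],[0.0,-0.0,-0.0],-1]]
```

Emit:
send_rows(
  steps=[
    [[0.083,-0.007,0.004],[0,0,0.012],-1],
    [[0.083,-0.009,0.004],[0,0,0.011],-1],
    [[0.083,-0.011,0.004],[0,0,0.012],-1],
    [[0,0,0.097],[0,0,0],-1],
    [[0,0,0.097],[0,0,0],-1],
    [[0,0,0.097],[0,0,0],-1],
    [[0,0,0.096],[0,0,0],-1],
    [[0.06,0,0],[0,0,0],-1],
    [[0.06,0,0],[0,0,0],-1],
    [[0.06,0,0],[0,0,0],-1],
  ],
)

```text
clock: 8.65
tool_pos: [0.556, -0.1513, 0.0454]
tool_rot: [0.725, 0.689, 0.001, -0.001]
contact_force: [-0.0, 0.3, -0.2]
width: 0.0872
```

Emit:
send_rows(
  steps=[
    [[0.015,0,0],[0,0,0],-1],
    [[0.015,0,0],[0,0,0],-1],
    [[0.015,0,0],[0,0,0],-1],
    [[0.015,0,0],[0,0,0],-1],
    [[0.015,0,0],[0,0,0],-1],
    [[0.015,0,0],[0,0,0],-1],
    [[0.015,0,0],[0,0,0],-1],
    [[0.015,0,0],[0,0,0],-1],
    [[0,0,0],[0,0,0],-1],
  ],
)

```text
clock: 9.78
tool_pos: [0.5586, -0.1054, 0.0456]
tool_rot: [0.725, 0.689, 0.001, -0.001]
contact_force: [0.9, 1.0, 0.3]
width: 0.0872
```

```bash
python3 - <<'E'
from meas import *
im={n:cv2.cvtColor(manip.get_image(n),cv2.COLOR_RGB2BGR) for n in('side','top')}
cv2.imwrite('pics/p4.png',np.vstack([cv2.resize(im['top'][140:230,185:345],(600,337),interpolation=2),cv2.resize(im['side'][170:240,180:340],(600,262))]))
s=manip.get_state();p=s['tool_pos'];print(s['clock'],p,s['contact_force'],(p[:2]-[.5705,-.0271])@[.0532,.9986])
E
```

```text
9.875 [ 0.5584034  -0.10589435  0.04557707] [-0.0500373  -0.36227144  0.05359293] -0.07932757496987719
```

View pics/p4.png

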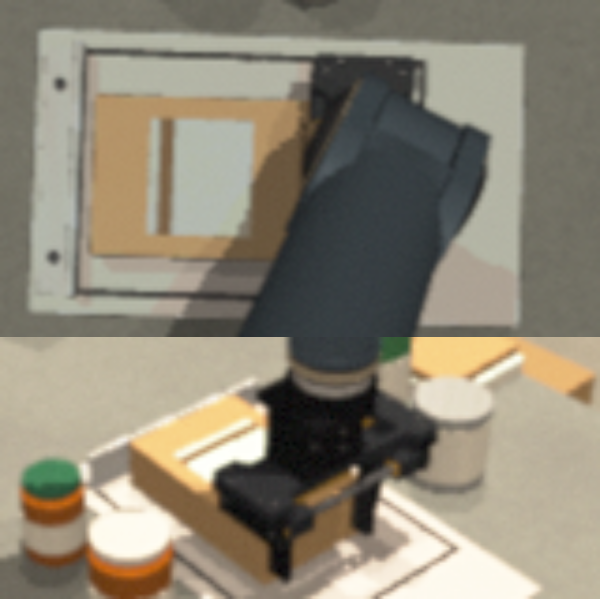

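The carton is now square and its end is a few millimetres to 1–2 cm short of the stop (crop x≈93 against about 82). I'll creep on until the force rises.

Emit:
send_rows(
  steps=[
    [[0.01,0,0],[0,0,0],-1],
    [[0.01,0,0],[0,0,0],-1],
    [[0.01,0,0],[0,0,0],-1],
    [[0,0,0],[0,0,0],-1],
  ],
)

```text
clock: 10.38
tool_pos: [0.5591, -0.0938, 0.0456]
tool_rot: [0.725, 0.688, 0.001, -0.0]
contact_force: [-0.4, 0.3, 0.1]
width: 0.0874
```

Emit:
send_rows(
  steps=[
    [[0.005,0,0],[0,0,0],-1],
    [[0.005,0,0],[0,0,0],-1],
    [[0,0,0],[0,0,0],-1],
  ],
)

```text
clock: 10.75
tool_pos: [0.5588, -0.0932, 0.0457]
tool_rot: [0.726, 0.688, -0.0, 0.001]
contact_force: [-1.1, -6.7, -0.1]
width: 0.087
```

Emit:
send_rows(
  steps=[
    [[0.005,0,0],[0,0,0],-1],
    [[0,0,0],[0,0,0],-1],
    [[0,0,0],[0,0,0],-1],
  ],
)

```text
clock: 11.12
tool_pos: [0.5588, -0.0931, 0.0458]
tool_rot: [0.726, 0.687, -0.001, 0.002]
contact_force: [-0.5, -9.8, -1.4]
width: 0.0872
```

Emit:
send_rows(
  steps=[
    [[-0.03,0,0],[0,0,0],-1],
    [[-0.1,0,0],[0,0,0],-1],
    [[-0.1,0,0],[0,0,0],-1],
    [[-0.05,0,-0.13],[0,0,0],-1],
    [[0,0,-0.15],[0,0,0],-1],
    [[0,0,-0.15],[0,0,0],-1],
    [[-0.14,0,0],[0,0,0],-1],
    [[-0.14,0,0],[0,0,0],-1],
    [[0,0,0],[0,0,0],-1],
  ],
)

```text
clock: 12.25
tool_pos: [0.5453, -0.3178, 0.2179]
tool_rot: [0.728, 0.685, 0.0, 0.001]
contact_force: [0.0, 0.8, 0.5]
width: 0.0871
```

```bash
python3 - <<'E'
from meas import *
im={n:cv2.cvtColor(manip.get_image(n),cv2.COLOR_RGB2BGR) for n in('side','top')}
cv2.imwrite('pics/p5.png',np.vstack([cv2.resize(im['top'][140:230,185:345],(600,337),interpolation=2),cv2.resize(im['side'][170:240,180:340],(600,262))]))
s=manip.get_state();print(s['clock'],s['tool_pos'],s['contact_force']);meas(im['top'])
E
```

```text
12.35 [ 0.54715353 -0.31235575  0.21697408] [ 0.92718099  0.7775408  -0.34167225]
size [np.float64(0.1233), np.float64(0.1876)] c [0.568  0.0132] board 0.0401 0.0047 yaw rel -0.004
```

View pics/p5.png

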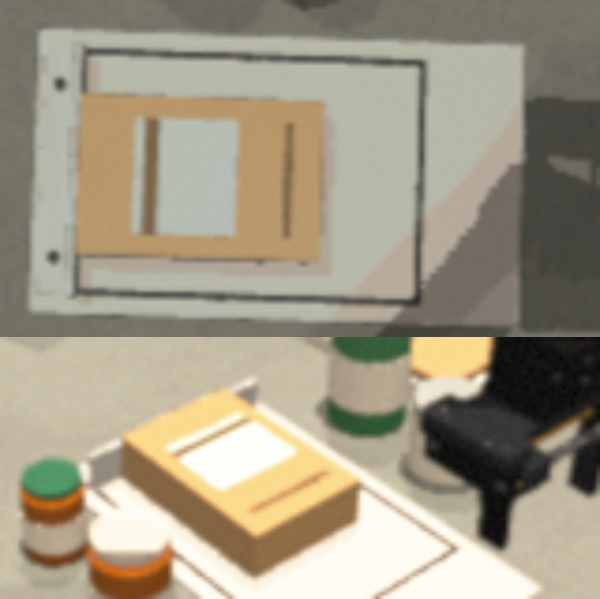

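The carton lies flat with its end flush against the stop, at board x 0.040, y 0.005 and yaw -0.004 rad. The robot is clear of everything.

```bash
python3 -c "
from rig import manip;print(manip.hand_in())"
```

```text
the job is handed in; nothing more can be done
None
```

The carton is toppled flat inside the frame and pushed flush against the stop, and I handed the job in at about 12.4 s of the 42 s allowed. No verdict was reported.

- **Toppling:** I pushed it near the top with the open fingertips at about 50 mm/s until it fell by itself. It landed with its centre at board x about -13 mm, y about +12 mm, and about 0.07 rad off square.
- **Pushing:** I pushed the foot end with both fingertips, tool square to the board. The force rose to about 10 N and the tool stopped moving, which I took as contact with the stop. Then I backed off and raised the arm clear.
- **Last check:** In the final top view the centre is at board x = 40.1 mm, y = 4.7 mm, yaw -0.004 rad. With its 190 mm length that puts the end at the stop face, to within about 2 mm of calibration error. The side view shows the carton flat against the stop.
- **Bystanders:** The jars and the tin in the last crop look unmoved, and no move passed near the others. I did not measure any of their positions afterwards.

No check failed or disagreed.

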